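Tighten the gland nut of the bench air tap

TASK

The gland nut on the bench air tap is loose. Run it down clockwise with the fingers until it is just finger-tight, then use the wrench to turn it one more flat (a sixth of a turn, 60 degrees) and no further, and lay the wrench back across its rest. Do not lean on the tap, and leave the other things on the bench alone.

Things in the scene. Friction and masses are not known exactly. Their poses are not given: they have to be found in the camera images.
- tap: Brass air tap fixed to the bench, flange 80 x 80 x 8 mm. Origin on the bench under its vertical axis, z up. Round body of radius 20 mm to 38 mm height, outlet along its +x (to 48 mm out, below 35 mm), slim neck of radius 12 mm from 41 to 60 mm, then the gland nut, and a bare spindle of radius 4.5 mm ending at 96 mm
- nut: Brass hexagon gland nut on the tap, 32 mm across flats, 18 mm tall, 61 to 79 mm above the bench. Origin on its vertical axis at its underside; x axis normal to a flat, white mark on top at +x. Clockwise from above tightens, without sinking. It starts 0.8 to 1.7 rad short of the packing (how far is not shown) and runs at 0.10 N m. Fingers have room beside the neck down to 45 mm
- snug (a joint): take-up of the packing under the nut, rad: 0 until the nut meets the packing; then 0.38 N m turns it to 0.12, its end. From 0.06 on the nut is finger-tight. It stays
- bite (a joint): how far the nut has been turned past finger-tight, rad; moves only under 0.9 N m (the wrench's work). 0 at the start, 1.05 is one flat; it stays where left. The fingers must not drive it past 0.2; above 1.4 is overtightened
- wrench: Open-ended steel wrench, 10 mm thick, 0.24 kg. Origin on its underside where the nut's axis sits when the jaw is home; x points out of the jaw's mouth, handle along -x to -170 mm, 14 mm wide. Slot 33.5 mm wide, bottom at x = -19.5 mm, flared mouth ending at x = 27 mm, 60 mm wide outside. It takes two opposite flats: wrench x is 30 + n*60 degrees from the nut's x, with 0.09 rad of play each way
- wrench_grip (a point): middle of the wrench's red grip, 90 mm behind the wrench origin along its -x, 5 mm above its underside; grip 56 mm long, 17 mm wide. x along the wrench towards the jaw
- rest: Wooden wrench rest fixed to the bench, 160 x 70 mm, base board 6 mm thick. Origin on the bench under its middle. Two cross bars, 24 mm wide along x and 28 mm high, centred at x = -65 and +55 mm; the wrench can be gripped between them. The wrench starts flat across both bars, its x along the rest's x, red grip over the rest's middle
- black_box: small black box on a wider foot, 56 x 64 x 44 mm, bystander; origin under its middle
- phone: grey keypad phone lying flat, 110 x 46 x 15 mm, bystander; origin under its middle, x along its length
- awl: awl with a pale wooden handle, lying, 140 mm long, 30 mm high, bystander; origin under the middle of its length, x along it to the point

How it is judged:
On the way, in this order (a step that is already met when the one before it is completed fails the run):
1. the nut is run finger-tight with the fingers (packing taken up, snug above 0.06 rad) (value of joint snug above 0.06 rad), for 0.1 s.
2. the nut is turned about one flat (0.80 to 1.30 rad) past finger-tight with the wrench (value of joint bite between 0.8 and 1.3 rad and contact force between wrench and nut above 0.2 N), for 0.1 s.
At the end, for the whole second after the job is handed in: The nut is finger-tight plus one flat: bite between 0.80 and 1.30 rad (46 to 74 degrees), snug above 0.06 rad. The wrench is off the nut and lies at rest, flat and right way up, across both bars of its rest, with the middle of its grip within 40 mm of the middle of the rest (value of joint snug above 0.06 rad and value of joint bite between 0.8 and 1.3 rad and horizontal distance between wrench_grip and rest below 0.04 m and z of wrench in the frame of rest between 0.024 and 0.034 m and angle between wrench's own z axis and vertical below 0.12 rad and linear speed of wrench below 0.02 m/s and contact force between wrench and rest above 0.3 N and contact force between wrench and nut below 0.1 N); the robot touches nothing.
It fails at once if the wrench bears on the nut before it is finger-tight (value of joint snug below 0.06 rad and contact force between wrench and nut above 1 N).
It fails at once if the fingers instead of the wrench drive the nut past finger-tight (bite above 0.2 rad with the fingers on the nut) (value of joint bite above 0.2 rad and contact force between the fingers and nut above 2 N).
It fails at once if the nut is overtightened (bite above 1.4 rad) (value of joint bite above 1.4 rad).
It fails at once if the tap (body, neck or spindle, not the nut) is leaned on with more than 25 N (contact force between any of the fingers, the arm, wrench and tap above 25 N).
It fails at once if the black box, the phone or the awl is shifted by more than 20 mm (distance of any of black_box, phone, awl from where it was at the start of the episode above 0.02 m).
It also fails if it takes over 70 s, if anything falls off the work surface, if the arm or the gripper's body presses on something with over 40 N, if the wrist force passes 120 N, or if a joint passes its speed limit or range.

ROBOT

A 7-joint arm with a two-finger parallel gripper is mounted at the origin on the work surface. World frame = base frame: x ahead of the robot, y to its left, z up, the work surface at z = 0. Lengths are in m, angles in rad, forces in N, time in s.
With the tool pointing down it reaches from about 0.4 to 0.925 m from the base axis. Payload 4.1 kg.
Tool frame: the origin (TCP) lies at the very end of the fingers, on their centre line; the grasp point (between the pads) lies 19 mm behind it; z points along the fingers, y is the direction in which the jaws open and shut (so a half turn about z gives the same grasp; the last joint's range is limited). The gripper opens to 85 mm and grips with 20 to 120 N. Pads are 22 mm wide; open, the fingers measure 114 mm over their backs; the gripper's body (76 mm by 85 mm) begins 54 mm behind the grasp point. The pads swing forward as they close: fully open they stand 13 mm farther back than shut.
Start: joints at [-1.441, 0.398, 0.045, 1.537, -0.019, 1.207, -0.051], TCP at [0.147, 0.633, 0.231] pointing down, gripper open.
Joint ranges: [-2.82, 2.82], [-0.49, 2.23], [-1.37, 1.46], [0, 2.46], [-1.36, 4.5], [0.23, 2], [-2.94, 2.94]. Speed limits (rad/s): [2.57, 2.57, 3.14, 3.14, 3.14, 3.14, 3.14].

INTERFACE

Orientations are given as a rotation vector (axis times angle).
In Python, from station import bot, viewer gives the robot as it stands. The module is installed in compiled form; this text tells all that it offers.
- The arm moves only by the shell command python3 -m crank 'ROWS' [FORCE]. ROWS is text: rows parted by semicolons, each of 7 numbers parted by spaces: the opening, from -1 (shut) to 1 (fully open), then the shift along the tool's x, y, z in cm, then the turn, a rotation vector about the tool's x, y, z in degrees. A call has 1 to 10 rows; each row shifts and turns the commanded pose from where the row before left it, along the tool's axes as they then stand; what a row does not reach is not made up. A row lasts 1/8 s, in which the tool goes at most 62.5 mm and 10.7 degrees, less where a joint would pass 70% of its speed; a pose out of reach is approached as far as the arm can. A call is refused whole if a number of a shift passes 6.25 or a number of a turn 10.7, either way. A call with a gripper value outside its range is refused whole. The fingers move at their own pace and stop on an object; FORCE is the grip in N (left out, the last holds). Time passes only in rows, so rows that do not move let the fingers close. It gives the time, the measured TCP pose, the force and the opening at its end, in the units of the state.
- bot.state(): the state, without advancing time (a new reading comes with each control period).
- viewer.snapshot(name): name is "scene" or "top" or "wrist"; returns the picture (400x640x3 uint8, blue, green, red); there is no depth.
- viewer.get_calibration(name): a dict with "K" (3x3 intrinsics, pixels), "R" (3x3) and "t" (3): a world point X has camera coordinates R X + t. Camera axes: x right, y down, z forward; pixel columns grow to the right and rows downward; lengths in m; the calibration is good to about 2 mm. A picture is of the moment at which its call begins: read the wrist's pose just before it. get_calibration takes no time and is no camera call; for the wrist camera it gives the pose at the moment of the call.
- bot.finish_job(): hands the job in, once; it reports no verdict.
The state is a dict: "time_s": time; "q": joint angles; "dq": joint speeds; "joint_efforts": joint torques, N m; "eef_pos": TCP position; "eef_rot": TCP orientation; "wrist_force": force on the tool from outside, world axes, zero at the start; "wrist_torque": the same for the moment, N m; "gripper_width": finger opening in m.
Only numpy, scipy, OpenCV 4.12 (cv2) and the standard library are available. Lean on these libraries where they do the work, as an engineer would, in place of code of your own. Each camera call takes 0.05 s, during which the arm holds its last target. There are 200 camera calls.

## Working session

There is one attempt and no reset: what is moved stays moved. The work goes in short steps, Python scripts to look and compute and a shell command to move; the robot and the scene stay as the last step left them, time stands still between calls to the robot, and variables do not carry over. Pictures are saved under pics/ and viewed, about 8 in all and at most 12, crops included, and the job is handed in when it is done.

```bash
mkdir -p pics; python3 - <<'E'
from station import bot, viewer
import cv2,numpy as np
for n in ("top","scene"):
    im=viewer.snapshot(n); cv2.imwrite(f"pics/{n}0.png",im)
    c=viewer.get_calibration(n); print(n,np.round(c["K"],1).tolist(),np.round(c["R"],3).tolist(),np.round(c["t"],3).tolist())
s=bot.state(); print({k:np.round(v,3).tolist() for k,v in s.items()})
E
```

```text
top [[440.5, 0.0, 314.2], [0.0, 440.5, 194.7], [0.0, 0.0, 1.0]] [[-0.013, -1.0, -0.017], [-0.994, 0.015, -0.107], [0.107, 0.015, -0.994]] [0.081, 0.577, 0.87]
scene [[429.2, 0.0, 318.5], [0.0, 429.2, 202.0], [0.0, 0.0, 1.0]] [[-0.353, 0.936, 0.009], [0.556, 0.217, -0.802], [-0.752, -0.278, -0.597]] [0.131, -0.292, 1.527]
{'time_s': 0.1, 'q': [-1.441, 0.399, 0.045, 1.538, -0.019, 1.207, -0.051], 'dq': [-0.001, -0.001, 0.001, -0.004, -0.0, -0.002, 0.001], 'joint_efforts': [0.003, -47.627, 1.37, -25.495, 0.012, 0.005, 0.0], 'eef_pos': [0.147, 0.633, 0.23], 'eef_rot': [-0.358, -3.121, 0.003], 'wrist_force': [-0.589, 0.633, -0.473], 'wrist_torque': [0.001, 0.025, -0.018], 'gripper_width': 0.086}
```

View pics/top0.png

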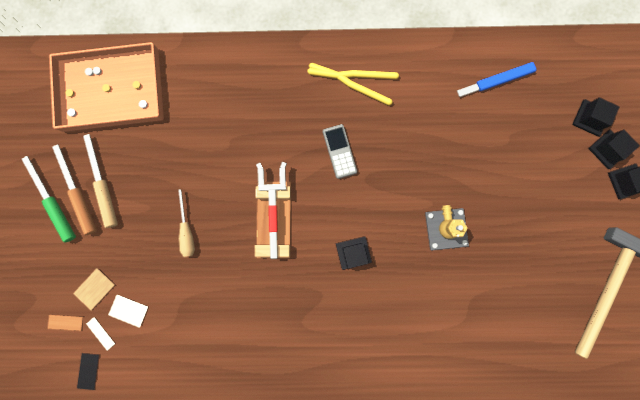

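View pics/scene0.png

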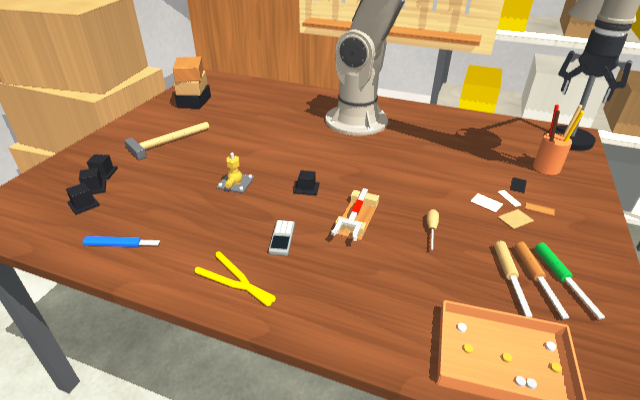

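The top view shows the tap at about (448,228), the wrench on its rest at about (273,220) with the jaw up (+x), the phone at (340,151), the box at (354,254) and the awl at (186,230). I'll enlarge the tap and rest next.

```bash
cat > h.py <<'E'
from station import bot, viewer
import cv2,numpy as np
from scipy.spatial.transform import Rotation as Ro
def p2w(c,uv,z):
    d=np.linalg.inv(c["K"])@np.array([uv[0],uv[1],1.]); d=c["R"].T@d; o=-c["R"].T@c["t"]
    return o+d*(z-o[2])/d[2]
def w2p(c,X):
    p=c["K"]@(c["R"]@np.array(X)+c["t"]); return p[:2]/p[2]
E
python3 - <<'E'
from h import *
im=cv2.imread("pics/top0.png"); 
a=cv2.resize(im[195:260,415:480],None,fx=8,fy=8,interpolation=cv2.INTER_CUBIC)
b=cv2.resize(im[155:265,240:300],None,fx=4.7273,fy=4.7273,interpolation=cv2.INTER_CUBIC)
cv2.imwrite("pics/crop.png",np.hstack([a,b[:520]])); print(a.shape,b.shape)
c=viewer.get_calibration("top")
for n,uv,z in [("tapbase",(448,229),.004),("nut",(456,228),.079),("spindle",(461,228),.096),("rest",(273,220),.03),("box",(354,254),.04),("phone",(340,151),.015),("awl",(186,230),.015)]: print(n,p2w(c,uv,z).round(4))
E
```

```text
(520, 520, 3) (520, 284, 3)
tapbase [ 0.5047 -0.2037  0.004 ]
nut [ 0.5045 -0.1976  0.079 ]
spindle [ 0.5039 -0.2018  0.096 ]
rest [0.5271 0.1583 0.03  ]
box [ 0.4565 -0.0045  0.04  ]
phone [0.6712 0.0182 0.015 ]
awl [0.5097 0.341  0.015 ]
```

View pics/crop.png

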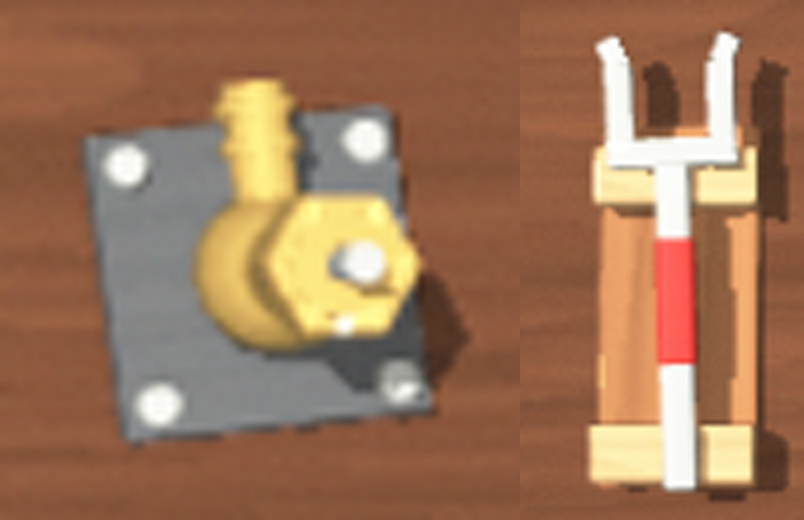

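Read off the crop:
- Nut hexagon centre at crop (343,265), which is about px (457.4,227.7).
- White mark at (344,324), so nut x points roughly along world -x.
- Spindle top at (363,262).
- Wrench red grip centre at (675,300). The stem runs from (671,170) to (680,487).

```bash
cat >> h.py <<'E'
def delta(xyz,ydeg=None,xdeg=None):
    """shift to xyz in cm along present tool axes; turn about tool z (deg, + = clockwise) to bring tool y to yaw ydeg mod 180"""
    s=bot.state(); R=Ro.from_rotvec(s["eef_rot"]).as_matrix()
    y=np.degrees(np.arctan2(R[1,1],R[0,1])); tilt=np.degrees(np.arccos(-R[2,2]))
    print("tcp",np.round(s["eef_pos"],4),"y-yaw %.2f tilt %.2f q7 %.2f w %.4f t %.2f"%(y,tilt,s["q"][6],s["gripper_width"],s["time_s"]),"F",np.round(s["wrist_force"],1),"T",np.round(s["wrist_torque"],2))
    if xyz is not None: print("shift cm",np.round(R.T@(np.array(xyz)-s["eef_pos"])*100,2))
    if ydeg is not None: print("turn z",round(((y-ydeg+90)%180)-90,2))
E
python3 - <<'E'
from h import *
c=viewer.get_calibration("top")
A=lambda x,y:((x+.5)/8-.5+415,(y+.5)/8-.5+195)
B=lambda x,y:((x-520+.5)/4.7273-.5+240,(y+.5)/4.7273-.5+155)
n=p2w(c,A(343,265),.079); m=p2w(c,A(344,324),.079); s=p2w(c,A(364,262),.096)
print("nut",n,"spindle",s,"mark r",np.linalg.norm(m-n),"yaw",np.degrees(np.arctan2(*(m-n)[1::-1])))
L=p2w(c,A(265,265),.079);R=p2w(c,A(420,265),.079);print("vertices",L,R,np.linalg.norm(L-R))
q=[p2w(c,A(*p),.008) for p in((85,140),(385,105),(432,408),(128,440))]; print("flange",np.mean(q,0),[np.linalg.norm(q[i]-q[i-1]).round(4) for i in range(4)])
g=p2w(c,B(675.5,300),.038); a=p2w(c,B(671,170),.038); b=p2w(c,B(680,487),.038)
print("grip",g,"wr yaw",np.degrees(np.arctan2(*(a-b)[1::-1])),"len",np.linalg.norm(a-b))
q=[p2w(c,B(*p),.028) for p in((594,148),(757,148),(589,482),(753,482))]; print("rest bars",np.mean(q,0),[(x.round(3)).tolist() for x in q])
delta([.5,.3,.23]); delta([n[0],n[1],.23],60)
E
```

```text
nut [ 0.50503782 -0.20040556  0.079     ] spindle [ 0.50519559 -0.20012138  0.096     ] mark r 0.014053644245336474 yaw 178.24346128254805
vertices [ 0.50528986 -0.18184527  0.079     ] [ 0.5047892 -0.2187147  0.079    ] 0.036872834565273856
flange [ 0.50537653 -0.20000644  0.008     ] [np.float64(0.0781), np.float64(0.0786), np.float64(0.0789), np.float64(0.0787)]
grip [0.53066118 0.15843986 0.038     ] wr yaw 1.4632073465678122 len 0.1354502037902168
rest bars [0.52535727 0.16055379 0.028     ] [[0.598, 0.195, 0.028], [0.597, 0.124, 0.028], [0.454, 0.197, 0.028], [0.453, 0.126, 0.028]]
tcp [0.1473 0.6325 0.2304] y-yaw 76.90 tilt 0.10 q7 -0.05 w 0.0856 t 0.10 F [-0.6  0.6 -0.5] T [ 0.    0.02 -0.02]
shift cm [-41.89 -24.39   0.08]
tcp [0.1473 0.6325 0.2304] y-yaw 76.90 tilt 0.10 q7 -0.05 w 0.0856 t 0.10 F [-0.6  0.6 -0.5] T [ 0.    0.02 -0.02]
shift cm [-53.73 -73.01   0.17]
turn z 16.9
```

```bash
python3 -m crank '1 -5.2 -3 0 0 0 0;1 -5.2 -3 0 0 0 0;1 -5.2 -3 0 0 0 0;1 -5.2 -3 0 0 0 0;1 -5.2 -3 0 0 0 0;1 -5.2 -3 0 0 0 0;1 -5.2 -3 0 0 0 0;1 -5.2 -3 0 0 0 0' 20
python3 -m crank '1 -1.5 -6 0 0 0 0;1 -1.5 -6 0 0 0 0;1 -1.5 -6 0 0 0 0;1 -1.5 -6 0 0 0 0;1 -1.5 -6 0 0 0 0;1 -1.5 -6 0 0 0 0;1 -1.5 -6 0 0 0 0;1 -1.3 -6 0 0 0 0;1 0 0 0 0 0 9;1 0 0 0 0 0 9'
python3 -c "
from h import *
delta([.505,-.2,.13],59)
im=viewer.snapshot('wrist'); cv2.imwrite('pics/w1.png',im)
c=viewer.get_calibration('wrist')
print(w2p(c,[.505,-.2,.079]),w2p(c,[.505,-.2,.096]))
"
```

```text
time_s: 1.1
eef_pos: [0.4991, 0.3035, 0.231]
eef_rot: [-0.358, -3.121, -0.0]
wrist_force: [1.0, -0.3, -0.4]
gripper_width: 0.0855
time_s: 2.35
eef_pos: [0.5035, -0.1904, 0.2308]
eef_rot: [-0.854, -3.022, -0.0]
wrist_force: [-0.3, -0.7, -0.2]
gripper_width: 0.0859
tcp [ 0.5035 -0.1904  0.2308] y-yaw 58.44 tilt 0.05 q7 1.45 w 0.0859 t 2.35 F [-0.3 -0.7 -0.2] T [-0.02 -0.01  0.04]
shift cm [-0.64 -0.74 10.08]
turn z -0.56
[307.33927485 188.96165913] [306.89249717 193.61655901]
```

View pics/w1.png

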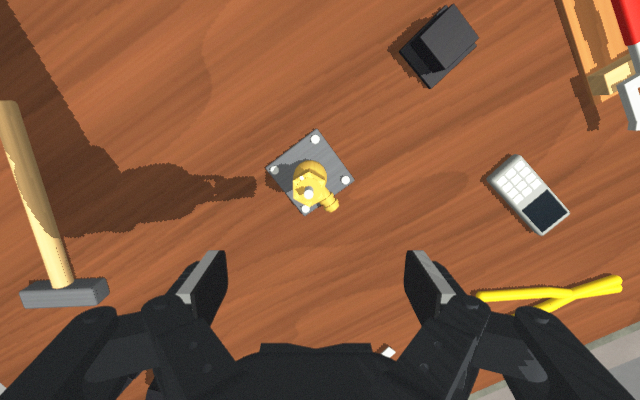

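The wrist view agrees with the top view: the spindle is at (309,193) against a predicted (307,194), and the nut sits clear between the fingers. I'll descend and close.

```bash
python3 -m crank '1 -0.6 -0.75 5 0 0 0;1 0 0 5 0 0 0;1 0 0 3 0 0 0;1 0 0 3 0 0 0;1 0 0 2 0 0 0;1 0 0 0 0 0 0'
python3 -c "
from h import *
delta([.505,-.2,.050],59)"
```

```text
time_s: 3.15
eef_pos: [0.504, -0.1979, 0.0497]
eef_rot: [-0.838, -3.023, -0.0]
wrist_force: [1.1, -0.3, -0.3]
gripper_width: 0.0856
tcp [ 0.504  -0.1979  0.0497] y-yaw 59.01 tilt 0.24 q7 1.64 w 0.0856 t 3.15 F [ 1.1 -0.3 -0.3] T [0.01 0.04 0.03]
shift cm [-0.19 -0.13 -0.03]
turn z 0.01
```

```bash
python3 -m crank '1 -0.2 -0.15 0 0 0 0;-1 0 0 0 0 0 0;-1 0 0 0 0 0 0;-1 0 0 0 0 0 0;-1 0 0 0 0 0 0;-1 0 0 0 0 0 0;-1 0 0 0 0 0 0;-1 0 0 0 0 0 0' 30
python3 -c "
from h import *
delta([.505,-.2,.050],59)"
```

```text
time_s: 4.15
eef_pos: [0.507, -0.2007, 0.0518]
eef_rot: [0.842, 3.026, 0.001]
wrist_force: [-0.6, 1.6, 5.5]
gripper_width: 0.0314
tcp [ 0.507  -0.2007  0.0518] y-yaw 58.90 tilt 0.06 q7 1.64 w 0.0314 t 4.15 F [-0.6  1.6  5.5] T [ 0.33  0.08 -0.05]
shift cm [ 0.21 -0.04  0.18]
turn z -0.1
```

```bash
python3 -m crank '-1 0 0 0 0 0 5;-1 0 0 0 0 0 5;-1 0 0 0 0 0 5;-1 0 0 0 0 0 5'
python3 -c "
from h import *
delta([.505,-.2,.052],39)"
python3 -m crank '-1 0 0 0 0 0 5;-1 0 0 0 0 0 5;-1 0 0 0 0 0 5;-1 0 0 0 0 0 5'
python3 -c "
from h import *
delta([.505,-.2,.052],19)"
```

```text
time_s: 4.65
eef_pos: [0.5066, -0.2011, 0.0518]
eef_rot: [1.358, 2.833, 0.0]
wrist_force: [-1.6, 2.0, 6.1]
gripper_width: 0.0316
tcp [ 0.5066 -0.2011  0.0518] y-yaw 38.78 tilt 0.01 q7 1.34 w 0.0316 t 4.65 F [-1.6  2.   6.1] T [0.21 0.26 0.12]
shift cm [ 0.19 -0.05 -0.02]
turn z -0.22
time_s: 5.15
eef_pos: [0.5061, -0.2014, 0.0518]
eef_rot: [-1.829, -2.554, 0.0]
wrist_force: [-2.2, 1.6, 7.2]
gripper_width: 0.0316
tcp [ 0.5061 -0.2014  0.0518] y-yaw 18.77 tilt 0.03 q7 1.06 w 0.0316 t 5.15 F [-2.2  1.6  7.2] T [0.2  0.52 0.12]
shift cm [ 0.17 -0.06 -0.02]
turn z -0.23
```

```bash
for i in 1; do python3 -m crank '-1 0 0 0 0 0 3;-1 0 0 0 0 0 3'|head -1; python3 -c "
from h import *
delta(None)"; python3 -m crank '-1 0 0 0 0 0 3;-1 0 0 0 0 0 3'|head -1; python3 -c "
from h import *
delta(None)"; python3 -m crank '-1 0 0 0 0 0 3;-1 0 0 0 0 0 0'|head -1; python3 -c "
from h import *
delta(None)"; done
```

```text
time_s: 5.4
tcp [ 0.5059 -0.2015  0.0517] y-yaw 12.83 tilt 0.06 q7 0.97 w 0.0313 t 5.40 F [-2.5  0.   6.8] T [0.19 0.58 0.09]
time_s: 5.65
tcp [ 0.5058 -0.2015  0.0518] y-yaw 6.83 tilt 0.07 q7 0.89 w 0.0315 t 5.65 F [-2.6  0.9  7.7] T [0.21 0.65 0.12]
time_s: 5.9
tcp [ 0.5057 -0.2015  0.0517] y-yaw 3.86 tilt 0.07 q7 0.84 w 0.0314 t 5.90 F [-2.5  0.9  7.6] T [ 0.17  0.66 -0.02]
```

```bash
cat > chk.py <<'E'
from h import *; import sys
delta(None); sys.exit(int(abs(bot.state()["wrist_torque"][2])>.25))
E
python3 -m crank '-1 0 0 0 0 0 3;-1 0 0 0 0 0 3'|head -1; python3 chk.py && python3 -m crank '-1 0 0 0 0 0 3;-1 0 0 0 0 0 3' |head -1; python3 chk.py && python3 -m crank '-1 0 0 0 0 0 3;-1 0 0 0 0 0 3' |head -1; python3 chk.py && python3 -m crank '-1 0 0 0 0 0 3;-1 0 0 0 0 0 3' |head -1; python3 chk.py && python3 -m crank '-1 0 0 0 0 0 3;-1 0 0 0 0 0 3' |head -1; python3 chk.py
```

```text
time_s: 6.15
tcp [ 0.5055 -0.2014  0.0517] y-yaw -2.10 tilt 0.10 q7 0.76 w 0.0313 t 6.15 F [-3.3  1.3  8.1] T [0.22 0.68 0.42]
tcp [ 0.5055 -0.2014  0.0517] y-yaw -2.10 tilt 0.10 q7 0.76 w 0.0313 t 6.15 F [-3.3  1.3  8.1] T [0.22 0.68 0.42]
tcp [ 0.5055 -0.2014  0.0517] y-yaw -2.10 tilt 0.10 q7 0.76 w 0.0313 t 6.15 F [-3.3  1.3  8.1] T [0.22 0.68 0.42]
tcp [ 0.5055 -0.2014  0.0517] y-yaw -2.10 tilt 0.10 q7 0.76 w 0.0313 t 6.15 F [-3.3  1.3  8.1] T [0.22 0.68 0.42]
tcp [ 0.5055 -0.2014  0.0517] y-yaw -2.10 tilt 0.10 q7 0.76 w 0.0313 t 6.15 F [-3.3  1.3  8.1] T [0.22 0.68 0.42]
```

```bash
python3 -m crank '-1 0 0 0 0 0 2;-1 0 0 0 0 0 0'|head -1; python3 chk.py; python3 -m crank '-1 0 0 0 0 0 2;-1 0 0 0 0 0 0'|head -1; python3 chk.py
```

```text
time_s: 6.4
tcp [ 0.5055 -0.2015  0.0517] y-yaw -4.00 tilt 0.12 q7 0.73 w 0.0316 t 6.40 F [-3.3  1.2  7.5] T [0.16 0.75 0.37]
time_s: 6.65
tcp [ 0.5054 -0.2015  0.0517] y-yaw -5.92 tilt 0.13 q7 0.70 w 0.0310 t 6.65 F [-3.3  1.1  8.9] T [0.15 0.73 0.69]
```

```bash
python3 -m crank '-1 0 0 0 0 0 1;-1 0 0 0 0 0 0'|head -1; python3 chk.py
```

```text
time_s: 6.9
tcp [ 0.5054 -0.2015  0.0517] y-yaw -6.90 tilt 0.14 q7 0.69 w 0.0315 t 6.90 F [-4.2  0.4  8. ] T [0.12 0.77 0.78]
```

Finger-tight: the torque went from 0.12 to about 0.38 and then 0.78 N m over 8 degrees, so the packing is at its end. I'll release, lift, and swing the tool to the wrench's orientation.

```bash
python3 -m crank '-1 0 0 0 0 0 -1;1 0 0 0 0 0 0;1 0 0 0 0 0 0;1 0 0 0 0 0 0;1 0 0 0 0 0 0;1 0 0 -4 0 0 0;1 0 0 -5 0 0 0;1 0 0 -5 0 0 0' 40
python3 -m crank '1 0 0 0 0 0 10.2;1 0 0 0 0 0 10.2;1 0 0 0 0 0 10.2;1 0 0 0 0 0 10.2;1 0 0 0 0 0 10.2;1 0 0 0 0 0 10.2;1 0 0 0 0 0 10.2;1 0 0 0 0 0 10.2'
python3 -c "
from h import *
delta([.5305,.1585,.17],-88.5)"
```

```text
time_s: 7.9
eef_pos: [0.5062, -0.201, 0.1925]
eef_rot: [-2.337, -2.099, 0.0]
wrist_force: [0.6, 0.1, -1.2]
gripper_width: 0.0855
time_s: 8.9
eef_pos: [0.5065, -0.2009, 0.1912]
eef_rot: [-3.141, -0.054, -0.0]
wrist_force: [0.1, -0.4, -0.9]
gripper_width: 0.0852
tcp [ 0.5065 -0.2009  0.1912] y-yaw -88.03 tilt 0.01 q7 -0.61 w 0.0852 t 8.90 F [ 0.1 -0.4 -0.9] T [-0.03 -0.02  0.02]
shift cm [  3.64 -35.84   2.12]
turn z 0.47
```

```bash
python3 -m crank '1 0.6 -6 0.5 0 0 0.5;1 0.6 -6 0.5 0 0 0;1 0.6 -6 0.5 0 0 0;1 0.6 -6 0.5 0 0 0;1 0.6 -6 0 0 0 0;1 0.3 -5.5 0 0 0 0;1 0 0 0 0 0 0'
python3 -c "
from h import *
delta([.5305,.1585,.015],-88.5)
im=viewer.snapshot('wrist');c=viewer.get_calibration('wrist')
t=viewer.snapshot('top')
a=cv2.resize(t[205:250,430:485],None,fx=8.89,fy=8.89,interpolation=cv2.INTER_CUBIC)[:400]
print(a.shape); cv2.imwrite('pics/w2.png',np.hstack([im[:, 160:480],a[:,:480]]))
print(w2p(c,[.5307,.1584,.038]),[w2p(c,[.5307+d,.1584,.038]).round(1) for d in(-.028,.028)])
"
```

```text
time_s: 9.78
eef_pos: [0.5278, 0.1609, 0.1703]
eef_rot: [-3.141, -0.066, 0.001]
wrist_force: [0.2, -1.2, 0.1]
gripper_width: 0.0857
tcp [0.5278 0.1609 0.1703] y-yaw -87.61 tilt 0.05 q7 -1.20 w 0.0857 t 9.78 F [ 0.2 -1.2  0.1] T [-0.12  0.03  0.03]
shift cm [ 0.27  0.25 15.53]
turn z 0.89
(400, 489, 3)
[313.95080182 184.95494606] [array([312.9, 213. ]), array([315. , 155.3])]
```

View pics/w2.png

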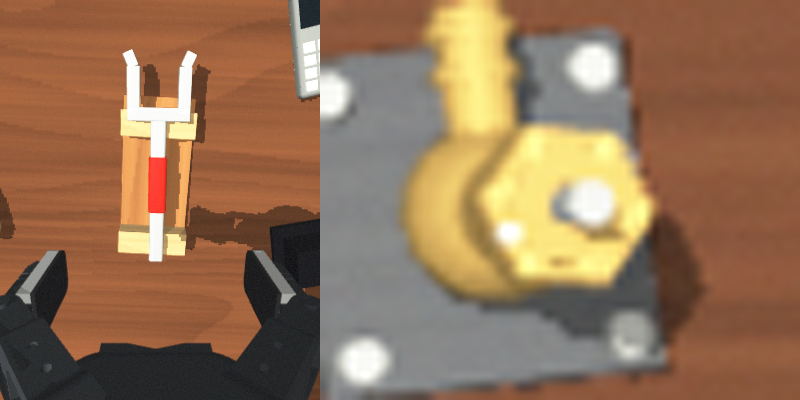

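The wrist view has the red grip at (317,185) against a predicted (314,185), so the wrench may lie about 2 mm further toward -y. In the top crop the mark is at px (450.8,230.6) and the nut centre at (457.2,227.8). That puts the nut yaw near 113.6°, matching what the fingers gave, so the wrench entry yaw is 83.5°.

```bash
python3 -m crank '1 0.3 0.35 4 0 0 0.9;1 0 0 4 0 0 0;1 0 0 3 0 0 0;1 0 0 2.5 0 0 0;1 0 0 2 0 0 0;1 0 0 0 0 0 0'
python3 chk.py
```

```text
time_s: 10.62
eef_pos: [0.5301, 0.1502, 0.0155]
eef_rot: [3.141, 0.021, -0.003]
wrist_force: [-0.1, 0.9, 0.4]
gripper_width: 0.0853
tcp [0.5301 0.1502 0.0155] y-yaw -89.22 tilt 0.12 q7 -1.07 w 0.0853 t 10.62 F [-0.1  0.9  0.4] T [-0.04 -0.04  0.01]
```

```bash
python3 -m crank '1 0 -0.65 0 0 0 -0.7;1 0 0 0 0 0 0'; python3 chk.py; python3 -m crank '-1 0 0 0 0 0 0;-1 0 0 0 0 0 0;-1 0 0 0 0 0 0;-1 0 0 0 0 0 0;-1 0 0 0 0 0 0;-1 0 0 0 0 0 0;-1 0 0 0 0 0 0;-1 0 0 0 0 0 0' 80; python3 chk.py
```

```text
time_s: 10.88
eef_pos: [0.5316, 0.1589, 0.0172]
eef_rot: [-3.14, -0.046, -0.003]
wrist_force: [-0.5, 0.5, -0.2]
gripper_width: 0.0853
tcp [0.5316 0.1589 0.0172] y-yaw -88.32 tilt 0.12 q7 -1.07 w 0.0853 t 10.88 F [-0.5  0.5 -0.2] T [0.01 0.07 0.02]
time_s: 11.88
eef_pos: [0.5308, 0.1581, 0.0166]
eef_rot: [-3.141, -0.044, -0.0]
wrist_force: [-1.8, 0.7, 6.0]
gripper_width: 0.0153
tcp [0.5308 0.1581 0.0166] y-yaw -88.40 tilt 0.03 q7 -1.07 w 0.0153 t 11.88 F [-1.8  0.7  6. ] T [0.22 0.38 0.08]
```

```bash
python3 -m crank '-1 0 0 -2 0 0 0;-1 0 0 -3 0 0 0;-1 0 0 -4 0 0 0;-1 0 0 -4.5 0 0 0;-1 0 0 0 0 0 0'; python3 chk.py
python3 -m crank '-1 0 0 0 0 0 -10.2;-1 0 0 0 0 0 -10.2;-1 0 0 0 0 0 -10.2;-1 0 0 0 0 0 -10.2;-1 0 0 0 0 0 -10.2;-1 0 0 0 0 0 -10.2;-1 0 0 0 0 0 -10.2;-1 0 0 0 0 0 -10.2;-1 0 0 0 0 0 0'
python3 -c "
from h import *
delta([.488,-.3546,.15],-6.4)"
```

```text
time_s: 12.5
eef_pos: [0.533, 0.1575, 0.1549]
eef_rot: [-3.14, -0.043, -0.01]
wrist_force: [0.5, -0.3, -3.7]
gripper_width: 0.0151
tcp [0.533  0.1575 0.1549] y-yaw -88.44 tilt 0.38 q7 -1.19 w 0.0151 t 12.50 F [ 0.5 -0.3 -3.7] T [-0.03  0.07  0.01]
time_s: 13.62
eef_pos: [0.5298, 0.1576, 0.1505]
eef_rot: [-2.351, -2.082, 0.002]
wrist_force: [-0.6, -0.2, -2.2]
gripper_width: 0.0153
tcp [0.5298 0.1576 0.1505] y-yaw -6.94 tilt 0.10 q7 -0.04 w 0.0153 t 13.62 F [-0.6 -0.2 -2.2] T [-0.04  0.04 -0.01]
shift cm [-5.135e+01  2.030e+00  4.000e-02]
turn z -0.54
```

```bash
python3 -m crank '-1 -5 0.2 0 0 0 -0.5;-1 -5.8 0.2 0 0 0 0;-1 -5.8 0.2 0 0 0 0;-1 -5.8 0.2 0 0 0 0;-1 -5.8 0.2 0 0 0 0;-1 -5.8 0.2 0 0 0 0;-1 -5.8 0.2 0 0 0 0;-1 -5.8 0.2 0 0 0 0;-1 -5.8 0.2 0 0 0 0;-1 0 0 0 0 0 0'
python3 -c "
from h import *
delta([.488,-.3546,.053],-6.4)"
```

```text
time_s: 14.88
eef_pos: [0.4878, -0.3618, 0.1513]
eef_rot: [2.352, 2.079, -0.008]
wrist_force: [-0.8, 0.4, -2.1]
gripper_width: 0.0155
tcp [ 0.4878 -0.3618  0.1513] y-yaw -7.07 tilt 0.32 q7 0.88 w 0.0155 t 14.88 F [-0.8  0.4 -2.1] T [0.02 0.05 0.04]
shift cm [ 0.77 -0.06  9.83]
turn z -0.67
```

```bash
python3 -m crank '-1 0 0 3 0 0 0;-1 0 0 3 0 0 0;-1 0 0 2.8 0 0 0;-1 0 0 1 0 0 0;-1 0 0 0 0 0 0;-1 0 0 0 0 0 0'
python3 -c "
from h import *
delta([.488,-.3546,.053],-6.4)
im=viewer.snapshot('wrist');t=viewer.snapshot('top')
a=cv2.resize(t[190:310,420:500],None,fx=3.34,fy=3.34,interpolation=cv2.INTER_CUBIC)[:400]
print(a.shape); cv2.imwrite('pics/w3.png',np.hstack([im[:,80:560],a]))
"
```

```text
time_s: 15.62
eef_pos: [0.4925, -0.3554, 0.0543]
eef_rot: [2.339, 2.094, 0.001]
wrist_force: [-0.1, 0.3, -2.8]
gripper_width: 0.0149
tcp [ 0.4925 -0.3554  0.0543] y-yaw -6.33 tilt 0.11 q7 0.96 w 0.0149 t 15.62 F [-0.1  0.3 -2.8] T [-0.12  0.    0.03]
shift cm [ 0.03 -0.45  0.13]
turn z 0.07
(400, 267, 3)
```

View pics/w3.png

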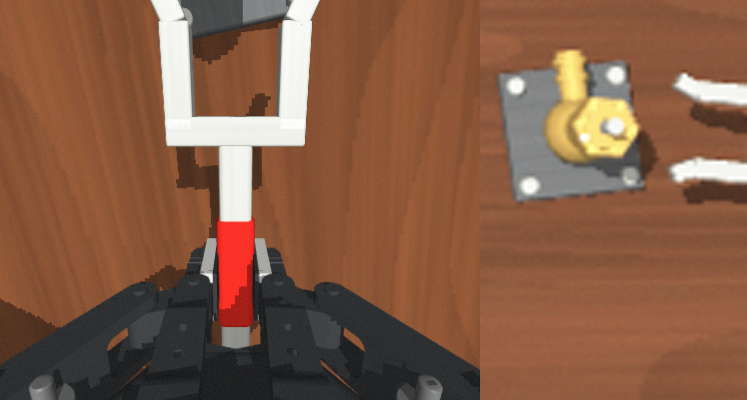

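The wrench is held straight: the wrist view shows the stem centred at column 235, and the top crop shows the jaws facing the nut. I'll correct the 4.5 mm side offset and slide in.

```bash
python3 -m crank '-1 0 -0.45 0.1 0 0 0;-1 0 0 0 0 0 0;-1 0 0 0 0 0 0'|head -1; python3 -c "
from h import *
delta([.495,-.29,.053],-6.4)"
python3 -m crank '-1 1 0 0 0 0 0;-1 1 0 0 0 0 0;-1 0.5 0 0 0 0 0;-1 0 0 0 0 0 0;-1 0 0 0 0 0 0'|head -1; python3 -c "
from h import *
delta([.495,-.29,.053],-6.4)"
```

```text
time_s: 16.1
tcp [ 0.4873 -0.3544  0.0524] y-yaw -6.32 tilt 0.02 q7 0.97 w 0.0153 t 16.10 F [-0.9 -1.  -2.4] T [-0.05 -0.06 -0.02]
shift cm [ 6.49  0.05 -0.06]
turn z 0.08
time_s: 16.73
tcp [ 0.49   -0.3298  0.0524] y-yaw -6.31 tilt 0.02 q7 0.94 w 0.0151 t 16.73 F [-0.9 -0.1 -2.1] T [-0.12  0.04 -0.  ]
shift cm [ 4.01  0.06 -0.06]
turn z 0.09
```

```bash
python3 -m crank '-1 0.5 0.05 0 0 0 0;-1 0.5 0 0 0 0 0;-1 0.5 0 0 0 0 0;-1 0.5 0 0 0 0 0;-1 0 0 0 0 0 0'|head -1; python3 chk.py
python3 -m crank '-1 0.5 0 0 0 0 0;-1 0.5 0 0 0 0 0;-1 0.5 0 0 0 0 0;-1 0.3 0 0 0 0 0;-1 0 0 0 0 0 0'|head -1; python3 -c "
from h import *
delta([.495,-.29,.053],-6.4)"
```

```text
time_s: 17.35
tcp [ 0.493  -0.309   0.0522] y-yaw -6.25 tilt 0.03 q7 0.91 w 0.0154 t 17.35 F [ 0.9 -0.1 -2.6] T [-0.1  -0.01  0.03]
time_s: 17.98
tcp [ 0.4949 -0.2915  0.0522] y-yaw -6.27 tilt 0.02 q7 0.88 w 0.0154 t 17.98 F [ 0.4  0.2 -3. ] T [-0.04 -0.   -0.01]
shift cm [ 0.15 -0.   -0.08]
turn z 0.13
```

The wrench is home with no side load. Now I'll swing it clockwise about the nut axis.

```bash
cat > arc.py <<'E'
from h import *
delta(None); s=bot.state(); R=Ro.from_rotvec(s["eef_rot"]).as_matrix()
print("nut axis in tool cm",np.round(R.T@(np.array([.505,-.2005,s["eef_pos"][2]])-s["eef_pos"])*100,2))
E
python3 -m crank '-1 0.02 -0.64 0 0 0 4;-1 0.02 -0.64 0 0 0 4;-1 0 0 0 0 0 0'|head -1; python3 arc.py
python3 -m crank '-1 0.02 -0.64 0 0 0 4;-1 0.02 -0.64 0 0 0 4;-1 0 0 0 0 0 0'|head -1; python3 arc.py
```

```text
time_s: 18.35
tcp [ 0.4828 -0.2895  0.0525] y-yaw -14.25 tilt 0.07 q7 0.78 w 0.0155 t 18.35 F [ 2.   0.6 -2.2] T [ 0.04 -0.31  0.07]
nut axis in tool cm [ 9.17 -0.04  0.  ]
time_s: 18.73
tcp [ 0.4716 -0.2854  0.0526] y-yaw -22.09 tilt 0.12 q7 0.67 w 0.0152 t 18.73 F [ 4.6  0.8 -3. ] T [ 0.06 -0.65  0.4 ]
nut axis in tool cm [ 9.12 -0.1   0.  ]
```

```bash
python3 -m crank '-1 0.02 -0.64 0 0 0 4;-1 0.02 -0.64 0 0 0 4;-1 0.02 -0.64 0 0 0 4;-1 0.02 -0.64 0 0 0 4;-1 0 0 0 0 0 0'|head -1; python3 arc.py
python3 -m crank '-1 0.02 -0.64 0 0 0 4;-1 0.02 -0.64 0 0 0 4;-1 0.02 -0.64 0 0 0 4;-1 0.02 -0.64 0 0 0 4;-1 0 0 0 0 0 0'|head -1; python3 arc.py
python3 -c "
from h import *
t=viewer.snapshot('top')
a=cv2.resize(t[200:260,420:500],None,fx=8,fy=8,interpolation=cv2.INTER_CUBIC);cv2.imwrite('pics/t4.png',a)"
```

```text
time_s: 19.35
tcp [ 0.4493 -0.2727  0.0525] y-yaw -38.11 tilt 0.10 q7 0.45 w 0.0156 t 19.35 F [ 4.7  0.8 -2.6] T [ 0.11 -0.79  0.42]
nut axis in tool cm [ 9.12 -0.08  0.01]
time_s: 19.98
tcp [ 0.4314 -0.2546  0.0525] y-yaw -54.11 tilt 0.09 q7 0.22 w 0.0152 t 19.98 F [ 4.4  0.  -2.6] T [ 0.06 -0.91  0.51]
nut axis in tool cm [ 9.14 -0.07  0.01]
```

View pics/t4.png

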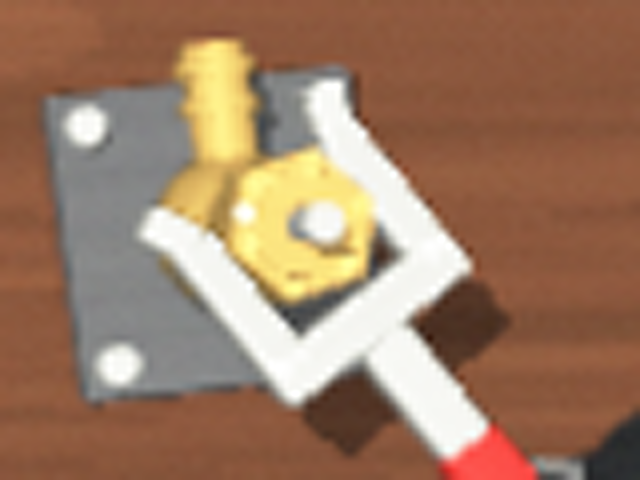

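Mid-swing, the mark is at crop (243,212) and the nut centre at (302,225), so the nut yaw is about 76° and it has turned 36–40° so far. I'll go 20° more.

```bash
python3 -m crank '-1 0.02 -0.64 0 0 0 4;-1 0.02 -0.64 0 0 0 4;-1 0.02 -0.64 0 0 0 4;-1 0.02 -0.64 0 0 0 4;-1 0.02 -0.64 0 0 0 4;-1 0 0 0 0 0 0;-1 0 0 0 0 0 0'|head -1; python3 arc.py
python3 -c "
from h import *
t=viewer.snapshot('top')
a=cv2.resize(t[200:260,420:500],None,fx=8,fy=8,interpolation=cv2.INTER_CUBIC);cv2.imwrite('pics/t5.png',a)"
```

```text
time_s: 20.9
tcp [ 0.4171 -0.2262  0.0525] y-yaw -74.14 tilt 0.06 q7 -0.08 w 0.0153 t 20.90 F [ 6.  -0.4 -3. ] T [-0.04 -1.03  0.59]
nut axis in tool cm [ 9.16 -0.07  0.01]
```

View pics/t5.png

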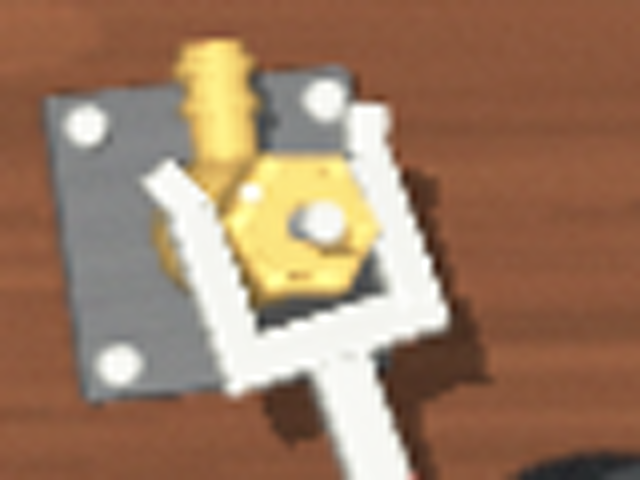

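The mark is now at (250,193) and the centre at (302,223), so the nut yaw is about 59° and bite about 54°. I'll add 4° to get near one flat, then back off to mid-play and withdraw.

```bash
python3 -m crank '-1 0.02 -0.64 0 0 0 4;-1 0 0 0 0 0 0;-1 0 0 0 0 0 0'|head -1; python3 arc.py
python3 -m crank '-1 0.02 0.64 0 0 0 -4;-1 0.02 0.64 0 0 0 -4;-1 0 0 0 0 0 0;-1 0 0 0 0 0 0'|head -1; python3 arc.py
```

```text
time_s: 21.32
tcp [ 0.4152 -0.22    0.0525] y-yaw -78.20 tilt 0.05 q7 -0.15 w 0.0155 t 21.32 F [ 5.3 -1.  -2.5] T [-0.05 -0.96  0.59]
nut axis in tool cm [ 9.19 -0.07  0.01]
time_s: 21.82
tcp [ 0.4184 -0.2312  0.0522] y-yaw -70.34 tilt 0.16 q7 -0.02 w 0.0149 t 21.82 F [ 5.1  2.3 -1.9] T [ 0.33 -1.    0.1 ]
nut axis in tool cm [9.19 0.03 0.02]
```

```bash
python3 -m crank '-1 -0.3 0 0 0 0 0;-1 -0.4 0 0 0 0 0;-1 0 0 0 0 0 0'|head -1; python3 arc.py; python3 -m crank '-1 -0.5 0 0 0 0 0;-1 -0.5 0 0 0 0 0;-1 0 0 0 0 0 0'|head -1; python3 arc.py
```

```text
time_s: 22.2
tcp [ 0.4175 -0.2317  0.0528] y-yaw -70.18 tilt 0.57 q7 -0.01 w 0.0151 t 22.20 F [16.4  5.9 -4.6] T [ 1.12 -2.94  0.06]
nut axis in tool cm [9.29 0.03 0.09]
time_s: 22.58
tcp [ 0.3996 -0.2378  0.0519] y-yaw -70.47 tilt 0.16 q7 0.00 w 0.0154 t 22.57 F [ 0.2  0.3 -2.6] T [ 0.01 -0.01 -0.01]
nut axis in tool cm [ 1.118e+01  1.000e-02 -2.000e-02]
```

```bash
python3 -m crank '-1 -1 0 0 0 0 0;-1 -1 0 0 0 0 0;-1 -1 0 0 0 0 0;-1 -1 0 0 0 0 0;-1 0 0 0 0 0 0;-1 0 0 0 0 0 0'|head -1; python3 arc.py
python3 -c "
from h import *
t=viewer.snapshot('top');w=viewer.snapshot('wrist')
a=cv2.resize(t[200:275,420:500],None,fx=5.34,fy=5.34,interpolation=cv2.INTER_CUBIC)[:400];cv2.imwrite('pics/t6.png',np.hstack([a,w[:,140:500]]));print(a.shape)"
```

```text
time_s: 23.32
tcp [ 0.3648 -0.251   0.0523] y-yaw -70.29 tilt 0.03 q7 0.07 w 0.0152 t 23.32 F [ 0.1  0.2 -2.3] T [-0.03  0.05 -0.04]
nut axis in tool cm [ 1.49e+01 -3.00e-02  1.00e-02]
(400, 427, 3)
```

View pics/t6.png

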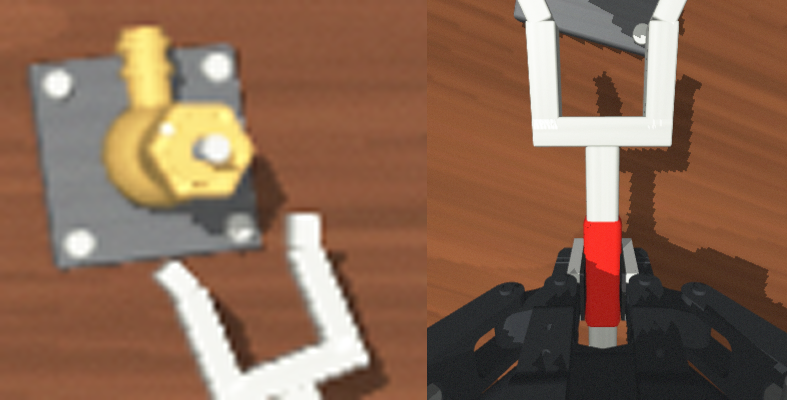

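The nut's mark is at (167,129) and its centre at (201,150), so the nut yaw is about 57–58° and bite about 56° (0.98 rad), inside 46–74°. The wrench is off the nut and unmoved in the grip (red at rows 220–326, as before). Now back to the rest.

```bash
python3 -m crank '-1 0 0 -3 0 0 0;-1 0 0 -4 0 0 0;-1 0 0 -3 0 0 0;-1 0 0 0 0 0 9;-1 0 0 0 0 0 9;-1 0 0 0 0 0 0'|head -1
python3 -c "
from h import *
delta([.5305,.158,.15],-88.5)"
```

```text
time_s: 24.18
tcp [ 0.3646 -0.2509  0.1523] y-yaw -88.17 tilt 0.02 q7 -0.44 w 0.0152 t 24.18 F [ 0.1  0.1 -2.2] T [ 0.02  0.03 -0.06]
shift cm [ 17.88 -40.34   0.24]
turn z 0.33
```

```bash
python3 -m crank '-1 2.2 -5 0 0 0 -0;-1 2.2 -5 0 0 0 0;-1 2.2 -5 0 0 0 0;-1 2.2 -5 0 0 0 0;-1 2.2 -5 0 0 0 0;-1 2.2 -5 0 0 0 0;-1 2.2 -5 0 0 0 0;-1 2.2 -5 0 0 0 0;-1 0 0 0 0 0 0;-1 0 0 0 0 0 0'|head -1
python3 -c "
from h import *
delta([.5305,.158,.019],-88.5)"
```

```text
time_s: 25.42
tcp [0.5282 0.1534 0.1519] y-yaw -88.19 tilt 0.09 q7 -1.26 w 0.0152 t 25.43 F [-0.8 -0.2 -2.5] T [-0.04  0.03 -0.05]
shift cm [ 0.26 -0.47 13.29]
turn z 0.31
```

```bash
python3 -m crank '-1 0.25 -0.45 3 0 0 0.3;-1 0 0 4 0 0 0;-1 0 0 3.5 0 0 0;-1 0 0 2 0 0 0;-1 0 0 0 0 0 0;-1 0 0 0 0 0 0;-1 0 0 0 0 0 0'|head -1
python3 -c "
from h import *
delta([.5305,.158,.0166],-88.5)"
```

```text
time_s: 26.3
tcp [0.532  0.1586 0.0286] y-yaw -88.60 tilt 0.14 q7 -1.15 w 0.0153 t 26.30 F [ 1.   0.1 -2.5] T [0.04 0.04 0.04]
shift cm [-0.15  0.06  1.2 ]
turn z -0.1
```

```bash
python3 -m crank '-1 -0.1 0 0.6 0 0 0;-1 0 0 0.4 0 0 0;-1 0 0 0.15 0 0 0;-1 0 0 0 0 0 0;-1 0 0 0 0 0 0'|head -1
python3 -c "
from h import *
delta([.5305,.158,.0166],-88.5)"
```

```text
time_s: 26.92
tcp [0.5297 0.1587 0.0166] y-yaw -88.60 tilt 0.10 q7 -1.14 w 0.0155 t 26.93 F [-3.3  0.5  6.2] T [0.06 0.67 0.04]
shift cm [ 0.08  0.07 -0.  ]
turn z -0.1
```

```bash
python3 -m crank '1 0 0 0 0 0 0;1 0 0 0 0 0 0;1 0 0 0 0 0 0;1 0 0 0 0 0 0;1 0 0 0 0 0 0;1 0 0 -3 0 0 0;1 0 0 -5 0 0 0;1 0 0 -6 0 0 0;1 0 0 -4 0 0 0;1 0 0 0 0 0 0'
python3 -m crank '1 -6 0 0 0 0 0;1 -6 0 0 0 0 0;1 0 0 0 0 0 0;1 0 0 0 0 0 0'
python3 -c "
from h import *
delta(None)
t=viewer.snapshot('top');w=viewer.snapshot('scene'); cv2.imwrite('pics/top7.png',t)
cv2.imwrite('pics/e7.png',np.hstack([cv2.resize(t[120:280,165:365],None,fx=2,fy=2),cv2.resize(w[140:300,200:400],None,fx=2,fy=2)]))"
```

```text
time_s: 28.18
eef_pos: [0.532, 0.1585, 0.1988]
eef_rot: [-3.139, -0.038, -0.009]
wrist_force: [0.0, -0.5, -0.8]
gripper_width: 0.0854
time_s: 28.68
eef_pos: [0.4201, 0.1564, 0.1986]
eef_rot: [3.141, 0.034, 0.001]
wrist_force: [-0.3, -0.4, 0.4]
gripper_width: 0.0853
tcp [0.4201 0.1564 0.1986] y-yaw -88.77 tilt 0.04 q7 -1.62 w 0.0853 t 28.68 F [-0.3 -0.4  0.4] T [-0.03 -0.05 -0.05]
```

View pics/e7.png

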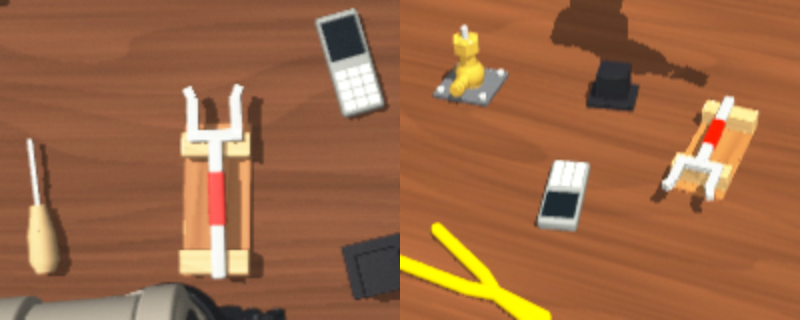

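The wrench lies flat across both bars. Its red grip is at px (273,219.5), about where it started, and the phone, box and awl are undisturbed. Handing in.

```bash
python3 -c "
from station import bot
print(bot.finish_job())"
```

```text
the job is handed in; nothing more can be done
None
```

The nut is finger-tight plus about one flat, the wrench is back on its rest, and the job was handed in after about 29 s. It returned no verdict.

- **Finger-tight:** I ran the nut down 66° with the fingers. The torque rose from 0.12 to about 0.38 and then 0.78 N m, which I took as the packing at its end.
- **One flat:** I turned it on with the wrench. The last close picture puts the nut about 56° (0.98 rad) past finger-tight, inside the 46–74° allowed. That is good to roughly ±3°, because the image and tool-angle readings differed by a few degrees mid-swing.
- **Withdrawal:** The jaw stuck on the nut at first and came free at about 17 N of pull. That pull was on the nut, and I saw no contact with the tap itself.
- **Final checks:** The wrench lies flat across both bars with its grip about where it started. The gripper is open and clear, and the phone, box and awl look undisturbed. I judged them by eye rather than measuring them.

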